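# Tip the reagent bottle into the returns crate

## Task

Send the square-sided reagent bottle over the rocker tray into the slatted returns crate: lower it lying flat, lengthwise, onto the half of the tray nearest the crate, and only then let go and clear away, so that its own weight tips the tray and it slides into the crate. Do not push the tray down yourself or put the bottle straight into the crate, and leave the other bottle, the beaker and the loose caps where they are.

Things in the scene. Friction and masses are not known exactly. Their poses are not given: they have to be found in the camera images.
- bottle: Square-sided white plastic reagent bottle lying on its side on the work surface: 116 mm long over all, body 84 x 46 x 46 mm, then a short neck and a round grey cap (32 mm across) along its own +x. Origin: underside, middle of the overall length (58 mm from either end); x along the bottle towards the cap, z up. 0.18 to 0.35 kg. It may lie at the left, in the middle or at the right of the front of the table, at any of a wide range of yaws.
- bottle_mid (a point): Middle of the bottle's square body, on its axis, 16 mm from the origin away from the cap and 23 mm above the underside; close to its centre of mass, and the place to grip (46 mm across).
- rocker: Fixed stand of the rocker, on a 150 x 130 mm grey foot, with an aluminium post (8 x 30 mm, 200 mm high) on either side of the tray, centres 56 mm to -x and +x of the middle. Origin: centre of the foot's underside; the pivot runs along its x axis 190 mm above the work surface; the tray runs along its y axis. The crate is to its +y or to its -y.
- tray (a joint): Angle of the rocker tray: 0 level, positive when the stand's +y end is down, to -0.45 or +0.45 at the stops. The tray is an open-ended smooth steel channel 280 mm long (140 mm each side of the pivot) and 76 mm wide between its 4 mm walls, which rise 10 mm above its deck. A weak spring (0.1 Nm/rad) brings it back to level when empty; with the bottle more than 40 mm off the pivot it tips to its stop and the bottle slides off the end. It yields under a light touch.
- tray_deck (a point): Top of the tray's deck at the pivot, 200 mm above the work surface when level; y along the tray (as the stand's y when level), z out of the deck. Turns with the tray.
- crate: Fixed slatted grey rectangular crate, 150 x 220 x 70 mm outside, walls 5 mm, open on top, long side along the tray; under one end of the tray, its centre 220 mm from the stand's. Origin: centre of its underside.
- tub: Fixed round steel tub, 210 mm across the rim, 70 mm high, under the other end of the tray; it is not used. Origin: centre of its underside.
- round_bottle: Round standing bottle, 56 mm across, 110 mm high, to be left alone. Origin: centre of its underside.
- beaker: Round white beaker, 68 mm across the rim, 75 mm high, to be left alone. Origin: centre of its underside.
- cap0: Loose round cap, 36 mm across, 14 mm high, to be left alone. Origin: centre of its underside.
- cap1: Another loose cap like it, to be left alone.

How it is judged:
By the outcome, as a careful person would: the job done as asked, in the order asked, and still so for the second after the job is handed in, with the robot touching nothing.
It also fails if it takes over 42 s, if anything falls off the work surface, if the arm or the gripper's body presses on something with over 40 N, if the wrist force passes 120 N, or if a joint passes its speed limit or range.

## Robot

A 6-joint arm with a two-finger parallel gripper is mounted at the origin on the work surface. World frame = base frame: x ahead of the robot, y to its left, z up, the work surface at z = 0. Lengths are in m, angles in rad, forces in N, time in s.
With the tool pointing down it reaches from about 0.425 to 1.125 m from the base axis. Payload 14.9 kg.
Tool frame: the origin (TCP) lies midway between the tips of the shut fingers; the grasp point (between the pads) lies 19 mm behind it; z points along the fingers, y is the line along which they close (so a half turn about z gives the same grasp; the last joint's range is limited). The gripper opens to 91 mm and grips with 3 to 60 N. Pads are 32 mm wide; open, the fingers measure 118 mm over their backs; the gripper's body (76 mm by 178 mm) begins 60 mm behind the grasp point.
Start: joints at [1.261, 0.379, 1.734, -0, 1.028, -0.033], TCP at [0.191, 0.673, 0.214] pointing down, gripper open.
Joint ranges: [-2.77, 2.77], [-0.74, 2.19], [0, 2.66], [-1.06, 4.2], [0.31, 2.87], [-3.08, 3.08]. Speed limits (rad/s): [1.89, 1.89, 2.39, 3.14, 3.14, 3.14].

## Interface

Orientations are given as a unit quaternion [w, x, y, z].
In Python, from cell import robot gives the robot as it stands.
- The arm moves only by the tool move_arm, never from a script. Its argument "targets" is a list of rows, each a list of 6 numbers: the shift along the tool's x, y, z in cm, then the turn, a rotation vector about the tool's x, y, z in degrees. In form: [[tx, ty, tz, rx, ry, rz], ...]. A call has 1 to 5 rows; each row is the pose to reach, as a shift and turn from the pose commanded when the call began, along the tool's axes at that moment; what a row does not reach only later rows make up. A row lasts 1/10 s, in which the tool goes at most 50 mm and 8.59 degrees, less where a joint would pass 70% of its speed; a pose out of reach is approached as far as the arm can. A call with a gripper value outside its range is refused whole. "fingers" is the gripper's target within -1 to 1 (shut at 1, half-way at 0, fully open at -1), set as the call begins (left out, the last holds). The fingers move at their own pace and stop on an object; the grip force is fixed at half the most. Time passes only in rows, so rows that repeat a pose let the fingers close. It gives the time, the measured TCP pose, the force, the opening and the grip force at its end, in the units of the state.
- robot.state(): the state, without advancing time (a new reading comes with each control period).
- robot.read_camera(name): name is "scene" or "top" or "wrist"; returns a dict with "img" (420x560x3 uint8, blue, green, red), "fx", "fy", "cx", "cy" (pixels), "D" ([k1, k2, p1, p2, k3] as OpenCV has them; the pictures are not rectified), "view" (4x4, takes a point from world to camera coordinates). Camera axes: x right, y down, z forward; pixel columns grow to the right and rows downward; lengths in m; the calibration is good to about 2 mm. A picture is of the moment at which its call begins. There is no depth.
- robot.job_done(): hands the job in; it is judged then, once.
The state is a dict: "t": time; "joints": joint angles; "joint_vel": joint speeds; "tau": joint torques, N m; "tcp_pos": TCP position; "tcp_rot": TCP orientation; "ft_force": force on the tool from outside, world axes, zero at the start; "torque": the same for the moment, N m; "gripper_width": finger opening in m; "grasp_force": force on a finger pad.
Only numpy, scipy, OpenCV 4.12 (cv2) and the standard library are available. Lean on these libraries where they do the work, as an engineer would, in place of code of your own. Each camera call takes 0.05 s, during which the arm holds its last target. There are 200 camera calls.

## Working session

There is one attempt and no reset: what is moved stays moved. The work goes in short steps, Python scripts to look and compute and a tool call to move; the robot and the scene stay as the last step left them, time stands still between calls to the robot, and variables do not carry over. Pictures are saved under pics/ and viewed, at most 10 in all, crops included, and the job is handed in when it is done.

Besides the shell and the picture viewer there is one more tool, called after "Call:" in YAML: its name, and indented under it one key for each argument. move_arm: Moves the arm, as the interface text tells. Its arguments: {"type":"object","properties":{"targets":{"type":"array"},"fingers":{"type":"number"}},"required":["targets"]}

```bash
mkdir -p pics; cat > h.py <<'E'
import numpy as np,cv2
from cell import robot
def snap(n,f):
    c=robot.read_camera(n); cv2.imwrite('pics/'+f,c['img']); np.savez('pics/'+f[:-4]+'.npz',**{k:c[k] for k in c}); return c
def cam(f): return np.load('pics/'+f[:-4]+'.npz')
def ray(c,uv):
    K=np.array([[c['fx'],0,c['cx']],[0,c['fy'],c['cy']],[0,0,1.]])
    p=cv2.undistortPoints(np.array(uv,float).reshape(-1,1,2),K,np.array(c['D'],float)).reshape(-1,2)
    V=np.array(c['view']);R=V[:3,:3];o=-R.T@V[:3,3]
    return o,np.c_[p,np.ones(len(p))]@R
def onz(c,uv,z):
    o,d=ray(c,uv); return o+d*((z-o[2])/d[:,2:3])
E
python3 - <<'E'
from h import *
snap('scene','s1.png');snap('top','t1.png')
print(robot.state())
E
```

```text
{'t': 0.1, 'joints': array([ 1.26068763e+00,  3.79376128e-01,  1.73465660e+00,  4.52163726e-07,
        1.02847511e+00, -3.32937306e-02]), 'joint_vel': array([-1.69653408e-05, -1.06079843e-03,  1.16809517e-03,  1.94089739e-04,
       -1.24439538e-03,  7.27131340e-04]), 'tau': array([-7.50620111e-04, -7.65026879e+01, -4.35295951e+01,  6.51918445e-02,
        3.98469251e-02,  2.46842069e-05]), 'tcp_pos': array([0.19121136, 0.67305449, 0.21337243]), 'tcp_rot': array([-7.83744943e-05,  1.37966106e-01,  9.90436845e-01, -4.50831048e-04]), 'ft_force': array([ 0.43442275, -0.22381408, -0.60979098]), 'torque': array([0.01426797, 0.00260693, 0.04923882]), 'grasp_force': 0.0, 'gripper_width': 0.09109412486542835}
```

View pics/t1.png

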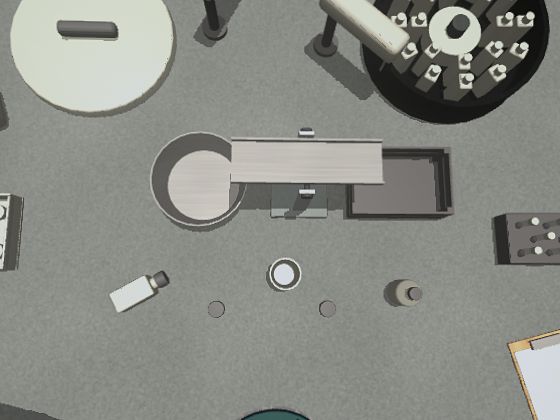

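View pics/s1.png

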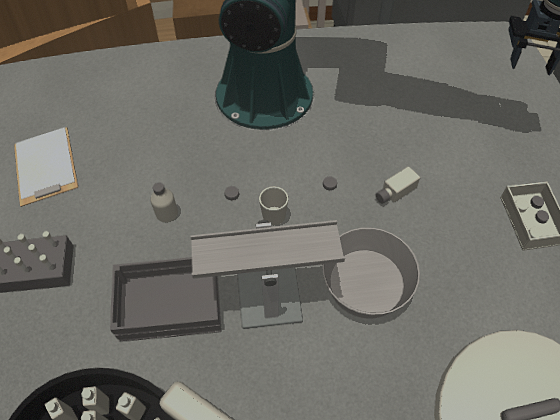

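The top view shows the bottle at about (135,292), its cap at (162,279), tray corners near (231,139), (382,139), (382,184) and (231,184), and the crate to the right at (400,183), which is the -y side. The scene view agrees. The beaker is at (285,273).

```bash
python3 - <<'E'
from h import *
c=cam('t1.png');im=c['img']
m=((im.min(2)>165)).astype(np.uint8); m[:255]=0;m[330:]=0;m[:,:90]=0;m[:,185:]=0
cs,_=cv2.findContours(m,0,2);k=max(cs,key=cv2.contourArea)
r=cv2.minAreaRect(k);b=cv2.boxPoints(r);print(r,b)
P=onz(c,b,.046)[:,:2];print(P,np.linalg.norm(np.diff(P,axis=0),axis=1),P.mean(0))
print('cap',onz(c,[[162,279]],.03))
print('tray',onz(c,[[231,139],[382,139],[382,184],[231,184]],.21))
print('posts',onz(c,[[306,132],[307,190]],.2))
print('crate',onz(c,[[383,149],[451,149],[452,214],[347,217]],.07))
s=cam('s1.png')
print('s tray',onz(s,[[192,238],[337,223],[343,258],[193,274]],.21))
print('s posts',onz(s,[[263,225],[270,280]],.2))
print('beaker',onz(c,[[285,271]],.075),'cap',onz(c,[[216,309],[328,309]],.014),'rb',onz(c,[[415,294]],.11))
print('foot',onz(c,[[271,217],[327,217]],.005))
E
```

```text
((130.72708129882812, 293.4931640625), (20.52174949645996, 40.7725830078125), 61.69924545288086) [[107.912865 294.1239  ]
 [143.81194  274.79364 ]
 [153.54129  292.86243 ]
 [117.64223  312.1927  ]]
[[0.38435095 0.34664691]
 [0.42363069 0.27471927]
 [0.38573572 0.25282621]
 [0.34714417 0.32462502]] [0.08195416 0.04376455 0.08151304] [0.38521538 0.29970435]
cap [[0.41446515 0.24037103 0.03      ]]
tray [[ 0.66692715  0.07934049  0.21      ]
 [ 0.66774649 -0.19942796  0.21      ]
 [ 0.58255496 -0.19589741  0.21      ]
 [ 0.5825366   0.07855259  0.21      ]]
posts [[ 0.68470707 -0.05977519  0.2       ]
 [ 0.57371565 -0.05986739  0.2       ]]
crate [[ 0.69447477 -0.24244548  0.07      ]
 [ 0.69423995 -0.39247622  0.07      ]
 [ 0.54921175 -0.38498771  0.07      ]
 [ 0.54313815 -0.15834805  0.07      ]]
s tray [[ 0.59297586 -0.19527333  0.21      ]
 [ 0.59502572  0.0810912   0.21      ]
 [ 0.67148227  0.07782797  0.21      ]
 [ 0.66913524 -0.19641724  0.21      ]]
s posts [[ 0.57498312 -0.05916068  0.2       ]
 [ 0.69349669 -0.05966297  0.2       ]]
beaker [[ 0.42875968 -0.02383192  0.075     ]] cap [[ 0.34864659  0.12520605  0.014     ]
 [ 0.346445   -0.12081281  0.014     ]] rb [[ 0.38166726 -0.28090721  0.11      ]]
foot [[ 0.55336086  0.00406864  0.005     ]
 [ 0.5531056  -0.12515499  0.005     ]]
```

```bash
cat >> h.py <<'E'
from scipy.spatial.transform import Rotation as Ro
def rel(xyz,bear):
    s=robot.state();q=s['tcp_rot'];R=Ro.from_quat([q[1],q[2],q[3],q[0]])
    b=np.radians(bear);y=np.array([np.cos(b),np.sin(b),0]);z=np.array([0,0,-1.]);x=np.cross(y,z)
    T=Ro.from_matrix(np.c_[x,y,z])
    print('t',round(s['t'],2),'tcp',s['tcp_pos'].round(4),'shift cm',(R.inv().apply(np.array(xyz)-s['tcp_pos'])*100).round(2),'turn',(R.inv()*T).as_rotvec(degrees=True).round(2),'F',s['ft_force'].round(1),'w',round(s['gripper_width'],4),'g',round(s['grasp_force'],1))
E
python3 -c "
from h import *
rel([.385,.300,.17],28.7)"
```

```text
t 0.1 tcp [0.1912 0.6731 0.2134] shift cm [-28.84 -30.59   4.36] turn [-5.000e-02  2.000e-02  4.544e+01] F [ 0.4 -0.2 -0.6] w 0.0911 g 0.0
```

Call:
move_arm:
  targets:
    - [-28.8, -30.6, 4.4, 0, 0, 45.5]
    - [-28.8, -30.6, 4.4, 0, 0, 45.5]
    - [-28.8, -30.6, 4.4, 0, 0, 45.5]
    - [-28.8, -30.6, 4.4, 0, 0, 45.5]
    - [-28.8, -30.6, 4.4, 0, 0, 45.5]
  fingers: -1

```text
t: 0.6
tcp_pos: [0.3061, 0.4507, 0.1875]
tcp_rot: [0.0, 0.494, 0.87, -0.0]
ft_force: [0.6, 0.2, 0.8]
gripper_width: 0.0912
grasp_force: 0.0
```

```bash
python3 -c "
from h import *
rel([.385,.300,.17],28.7)"
```

```text
t 0.6 tcp [0.3061 0.4507 0.1875] shift cm [-16.99  -0.95   1.76] turn [-0.01  0.01  2.14] F [0.6 0.2 0.8] w 0.0912 g 0.0
```

Call:
move_arm:
  targets:
    - [-16.6, -1.0, 1.7, 0, 0, 2.1]
    - [-16.6, -1.0, 1.7, 0, 0, 2.1]
    - [-16.6, -1.0, 1.7, 0, 0, 2.1]
    - [-16.6, -1.0, 1.7, 0, 0, 2.1]
    - [-16.6, -1.0, 1.7, 0, 0, 2.1]

```text
t: 1.1
tcp_pos: [0.3837, 0.3034, 0.1705]
tcp_rot: [-0.0, 0.508, 0.861, -0.0]
ft_force: [0.7, -0.3, -0.4]
gripper_width: 0.0911
grasp_force: 0.0
```

```bash
python3 -c "
from h import *
rel([.385,.300,.17],28.7)
snap('wrist','w1.png')"
```

```text
t 1.1 tcp [0.3837 0.3034 0.1705] shift cm [-0.36 -0.05  0.05] turn [-0.05  0.01  0.2 ] F [ 0.7 -0.3 -0.4] w 0.0911 g 0.0
```

View pics/w1.png

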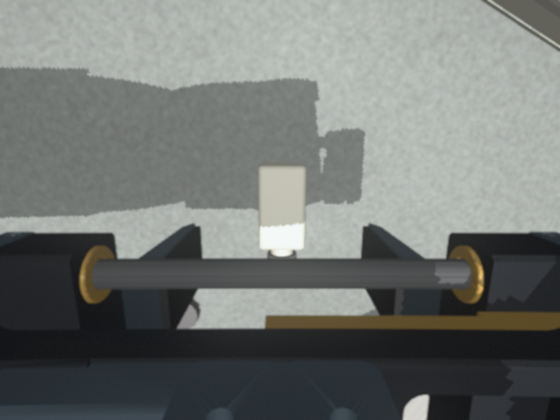

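The wrist view shows the bottle body upright between columns 260 and 304 and rows 167 to 249, with the neck at (283,252). It is centred between the fingers and square to them.

```bash
python3 -c "
from h import *
c=cam('w1.png')
P=onz(c,[[260,167],[303.5,167],[304.5,249],[259.5,249]],.046)[:,:2]
d=(P[2]+P[3]-P[0]-P[1])/2;print(P,np.linalg.norm(P[1]-P[0]),np.linalg.norm(d),P.mean(0),np.degrees(np.arctan2(d[1],d[0])))
b=np.degrees(np.arctan2(d[1],d[0]))+90
rel([*P.mean(0),.015],b)"
```

```text
[[0.34738027 0.32610957]
 [0.38296428 0.34574368]
 [0.42419708 0.27584213]
 [0.38501438 0.25420589]] 0.04064135565811738 0.08113062278876303 [0.384889   0.30047532] -60.91878095064729
t 1.15 tcp [0.3834 0.3047 0.1708] shift cm [-0.44 -0.06 15.58] turn [-0.02 -0.   -0.14] F [-0.4  1.   0.1] w 0.0913 g 0.0
```

Call:
move_arm:
  targets:
    - [-0.4, 0, 5, 0, 0, 0]
    - [-0.4, 0, 10, 0, 0, 0]
    - [-0.4, 0, 14, 0, 0, 0]
    - [-0.4, 0, 15.5, 0, 0, 0]
    - [-0.4, 0, 15.5, 0, 0, 0]

```text
t: 1.65
tcp_pos: [0.3833, 0.302, 0.0138]
tcp_rot: [-0.001, 0.507, 0.862, -0.002]
ft_force: [0.5, 0.8, 1.6]
gripper_width: 0.0915
grasp_force: 0.0
```

Call:
move_arm:
  targets:
    - [0, 0, 0, 0, 0, 0]
    - [0, 0, 0, 0, 0, 0]
    - [0, 0, 0, 0, 0, 0]
    - [0, 0, 0, 0, 0, 0]
    - [0, 0, 0, 0, 0, 0]
  fingers: 1

```text
t: 2.15
tcp_pos: [0.3854, 0.3021, 0.0165]
tcp_rot: [0.0, 0.507, 0.862, 0.0]
ft_force: [-0.1, 0.7, 0.1]
gripper_width: 0.0543
grasp_force: 0.0
```

Call:
move_arm:
  targets:
    - [0, 0, 0, 0, 0, 0]
    - [0, 0, 0, 0, 0, 0]
    - [0, 0, 0, 0, 0, 0]

```text
t: 2.45
tcp_pos: [0.3851, 0.3019, 0.0161]
tcp_rot: [0.0, 0.507, 0.862, 0.0]
ft_force: [-1.6, -1.4, 6.7]
gripper_width: 0.0459
grasp_force: 30.0
```

Call:
move_arm:
  targets:
    - [0, 0, -3, 0, 0, 0]
    - [0, 0, -7, 0, 0, 0]
    - [0, 0, -12, 0, 0, 0]
    - [0, 0, -17, 0, 0, 0]
    - [0, 0, -22, 0, 0, 0]

```text
t: 2.95
tcp_pos: [0.3844, 0.3014, 0.2377]
tcp_rot: [-0.0, 0.507, 0.862, -0.0]
ft_force: [1.3, 0.9, -2.9]
gripper_width: 0.0457
grasp_force: 30.0
```

Call:
move_arm:
  targets:
    - [0, 0, -4, 0, 0, 0]
    - [0, 0, -6, 0, 0, 0]
    - [0, 0, -6.5, 0, 0, 0]
    - [0, 0, -6.5, 0, 0, 0]

```text
t: 3.35
tcp_pos: [0.3849, 0.3018, 0.3006]
tcp_rot: [0.0, 0.507, 0.862, 0.0]
ft_force: [0.3, -0.6, -2.1]
gripper_width: 0.0457
grasp_force: 30.0
```

```bash
python3 -c "
from h import *
rel([.627,-.128,.30],0)"
```

```text
t 3.35 tcp [0.3849 0.3018 0.3006] shift cm [-49.33   0.28   0.05] turn [ 0.   -0.   29.06] F [ 0.3 -0.6 -2.1] w 0.0457 g 30.0
```

Call:
move_arm:
  targets:
    - [-3, 0, 0, 0, 0, 0]
    - [-6.5, 0, 0, 0, 0, 3]
    - [-10, 0, 0, 0, 0, 6]
    - [-14, 0, 0, 0, 0, 9]
    - [-18, 0, 0, 0, 0, 12]

```text
t: 3.85
tcp_pos: [0.4721, 0.143, 0.2986]
tcp_rot: [-0.001, 0.595, 0.804, -0.001]
ft_force: [0.6, 0.9, -3.8]
gripper_width: 0.0459
grasp_force: 30.0
```

```bash
python3 -c "
from h import *
rel([.627,-.128,.30],0)"
```

```text
t 3.85 tcp [0.4721 0.143  0.2986] shift cm [-30.44   6.91  -0.17] turn [-0.18  0.02 16.96] F [ 0.6  0.9 -3.8] w 0.0459 g 30.0
```

Call:
move_arm:
  targets:
    - [-4, 0.9, 0, 0, 0, 3]
    - [-8, 1.8, 0, 0, 0, 6]
    - [-12, 2.7, 0, 0, 0, 9]
    - [-16, 3.6, 0, 0, 0, 12]
    - [-20, 4.5, 0, 0, 0, 15]

```text
t: 4.35
tcp_pos: [0.5739, -0.035, 0.2982]
tcp_rot: [-0.001, 0.695, 0.719, -0.001]
ft_force: [0.6, 0.6, -2.9]
gripper_width: 0.0461
grasp_force: 30.0
```

```bash
python3 -c "
from h import *
rel([.627,-.128,.30],0)"
```

```text
t 4.35 tcp [ 0.5739 -0.035   0.2982] shift cm [-9.47  5.   -0.2 ] turn [-0.2  -0.03  1.93] F [ 0.6  0.6 -2.9] w 0.0461 g 30.0
```

Call:
move_arm:
  targets:
    - [-3.5, 2, 0, 0, 0, 1]
    - [-6.5, 3.5, 0, 0, 0, 2]
    - [-9.3, 5, 0, 0, 0, 2]
    - [-9.3, 5, 0, 0, 0, 2]
    - [-9.3, 5, 0, 0, 0, 2]

```text
t: 4.85
tcp_pos: [0.6267, -0.1247, 0.2982]
tcp_rot: [-0.002, 0.707, 0.707, -0.001]
ft_force: [-0.3, 0.6, -3.0]
gripper_width: 0.0458
grasp_force: 30.0
```

```bash
python3 -c "
from h import *
rel([.627,-.128,.30],0)
snap('scene','s2.png');snap('top','t2.png');a=cam('s2.png')['img'][170:350,100:350];b=cam('t2.png')['img'][90:270,200:450]
cv2.imwrite('pics/c2.png',cv2.resize(np.vstack([a,b]),None,fx=1.6,fy=1.6))"
```

```text
t 4.85 tcp [ 0.6267 -0.1247  0.2982] shift cm [-0.33  0.03 -0.18] turn [-0.21 -0.06  0.01] F [-0.3  0.6 -3. ] w 0.0458 g 30.0
```

View pics/c2.png

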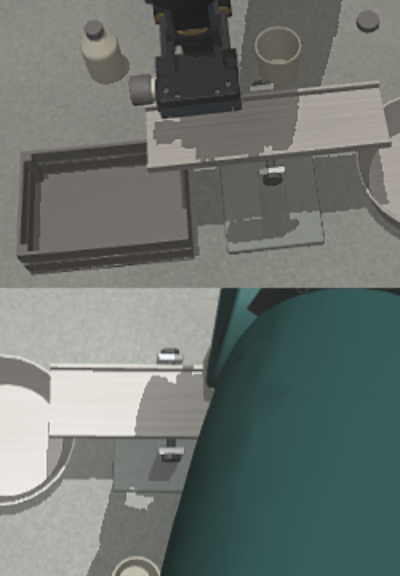

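The view shows the bottle over the crate half of the tray with its cap towards the crate at crop (143,90), and the tray still level. I'll check alignment with the wrist camera.

Call:
move_arm:
  targets:
    - [-0.3, 0, 2, 0, 0, 0]
    - [-0.3, 0, 3.5, 0, 0, 0]
    - [-0.3, 0, 4.5, 0, 0, 0]
    - [-0.3, 0, 4.5, 0, 0, 0]

```text
t: 5.35
tcp_pos: [0.6265, -0.1269, 0.2541]
tcp_rot: [-0.001, 0.707, 0.708, -0.001]
ft_force: [-0.8, -0.1, -2.7]
gripper_width: 0.0452
grasp_force: 30.0
```

```bash
python3 -c "
from h import *
rel([.627,-.128,.218],0)
snap('wrist','w2.png')"
```

```text
t 5.35 tcp [ 0.6265 -0.1269  0.2541] shift cm [-0.12  0.05  3.61] turn [-0.16 -0.04  0.09] F [-0.8 -0.1 -2.7] w 0.0452 g 30.0
```

View pics/w2.png

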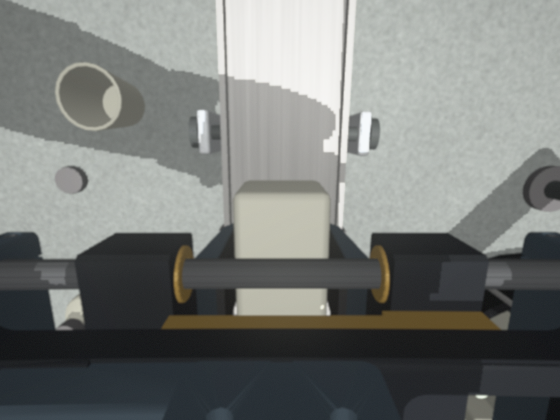

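The bottle (columns 235 to 328) sits almost centred between the tray walls and aligned with them; the posts are at (204,131) and (365,132).

```bash
python3 -c "
from h import *
c=cam('w2.png')
print(onz(c,[[204,131],[365,132]],.2),onz(c,[[217,1],[354,1],[221,120],[349,120]],.21))
print('bottle',onz(c,[[235,200],[328,200]],.254-.016+.046))
rel([.627,-.128,.218],0)"
```

```text
[[ 0.57189146 -0.05844411  0.2       ]
 [ 0.68328812 -0.05897402  0.2       ]] [[ 0.58668843  0.01674764  0.21      ]
 [ 0.6689413   0.01673952  0.21      ]
 [ 0.58584824 -0.05156736  0.21      ]
 [ 0.66979059 -0.05147472  0.21      ]]
bottle [[ 0.60451651 -0.09011189  0.284     ]
 [ 0.64703417 -0.09002517  0.284     ]]
t 5.4 tcp [ 0.6272 -0.1271  0.2553] shift cm [-0.09 -0.01  3.73] turn [-0.08 -0.02  0.09] F [-0.7 -0.2 -2.1] w 0.046 g 30.0
```

Call:
move_arm:
  targets:
    - [-0.1, 0.1, 1.5, 0, 0, 0]
    - [-0.1, 0.1, 2.7, 0, 0, 0]
    - [-0.1, 0.1, 3.3, 0, 0, 0]
    - [-0.1, 0.1, 3.6, 0, 0, 0]
    - [-0.1, 0.1, 3.6, 0, 0, 0]

```text
t: 5.9
tcp_pos: [0.6284, -0.1285, 0.2194]
tcp_rot: [-0.0, 0.707, 0.708, -0.0]
ft_force: [-0.6, -0.3, -2.2]
gripper_width: 0.0459
grasp_force: 30.0
```

```bash
python3 -c "
from h import *
rel([.627,-.128,.217],0)
c=snap('scene','s3.png');cv2.imwrite('pics/c3.png',cv2.resize(c['img'][170:350,100:350],None,fx=3,fy=3))"
```

```text
t 5.9 tcp [ 0.6284 -0.1285  0.2194] shift cm [ 0.05 -0.14  0.24] turn [-0.04 -0.01  0.07] F [-0.6 -0.3 -2.2] w 0.0459 g 30.0
```

View pics/c3.png

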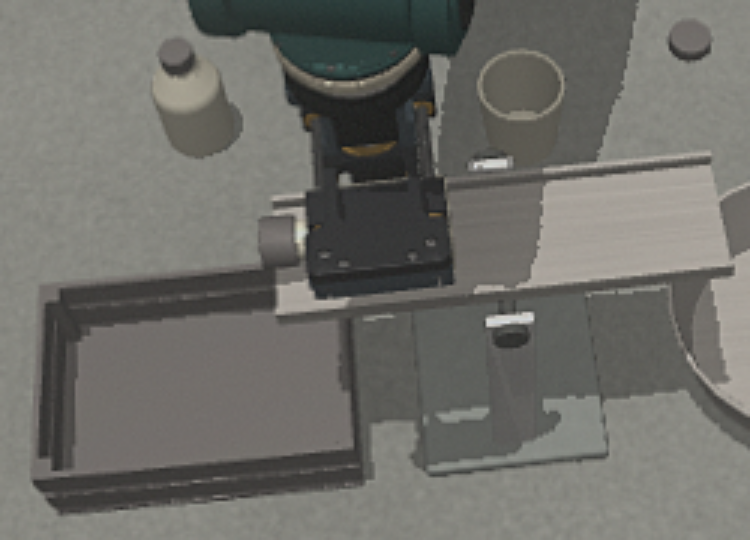

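The tray is still level and the bottle is about 3 mm above the deck, cap at crop (280,242). I'll lower the last bit and then release.

Call:
move_arm:
  targets:
    - [0, 0, 0.1, 0, 0, 0]
    - [0, 0, 0.2, 0, 0, 0]
    - [0, 0, 0.25, 0, 0, 0]
    - [0, 0, 0.25, 0, 0, 0]

```text
t: 6.35
tcp_pos: [0.6286, -0.1285, 0.2174]
tcp_rot: [0.0, 0.707, 0.708, 0.0]
ft_force: [0.2, -0.9, -2.3]
gripper_width: 0.0455
grasp_force: 30.0
```

```bash
python3 -c "
from h import *
rel([.627,-.128,.2165],0)
rel([.627,-.128,.2165],0)
c=snap('scene','s4.png');print(cv2.absdiff(c['img'],cam('s3.png')['img'])[220:290,270:350].max())
rel([.627,-.128,.2165],0)"
```

```text
t 6.35 tcp [ 0.6286 -0.1285  0.2174] shift cm [ 0.05 -0.16  0.09] turn [ 0.   -0.    0.07] F [ 0.2 -0.9 -2.3] w 0.0455 g 30.0
t 6.35 tcp [ 0.6286 -0.1285  0.2174] shift cm [ 0.05 -0.16  0.09] turn [ 0.   -0.    0.07] F [ 0.2 -0.9 -2.3] w 0.0455 g 30.0
70
t 6.4 tcp [ 0.6286 -0.1285  0.2175] shift cm [ 0.05 -0.16  0.1 ] turn [0.01 0.   0.07] F [-0.2  0.1 -3.2] w 0.0461 g 30.0
```

```bash
python3 -c "
from h import *
a=cam('s3.png')['img'];b=cam('s4.png')['img'];d=cv2.absdiff(a,b).max(2)[215:280,285:350]
print((d>15).sum(),np.argwhere(d>15)[:20].tolist())
A=cam('s1.png')['img'];d=cv2.absdiff(A,a).max(2)[215:280,285:350];print((d>15).sum())
e=cv2.absdiff(A,b).max(2)[215:280,285:350];print((e>15).sum())"
```

```text
0 []
2553
2553
```

Call:
move_arm:
  targets:
    - [0, 0, 0.05, 0, 0, 0]
    - [0, 0, 0.1, 0, 0, 0]
    - [0, 0, 0.1, 0, 0, 0]

```text
t: 6.7
tcp_pos: [0.6285, -0.1285, 0.2163]
tcp_rot: [-0.0, 0.707, 0.708, -0.0]
ft_force: [-1.0, 0.4, -3.1]
gripper_width: 0.0458
grasp_force: 30.0
```

```bash
python3 -c "
from h import *
a=cam('s3.png')['img'];b=snap('scene','s5.png')['img'];d=cv2.absdiff(a,b).max(2)[215:280,285:350]
print((d>15).sum())
rel([.627,-.128,.2165],0)"
```

```text
0
t 6.75 tcp [ 0.6285 -0.1285  0.2163] shift cm [ 0.05 -0.15 -0.02] turn [-0.01  0.    0.07] F [-0.3  0.2 -3.1] w 0.046 g 30.0
```

Call:
move_arm:
  targets:
    - [0, 0, 0.05, 0, 0, 0]
    - [0, 0, 0.05, 0, 0, 0]

```text
t: 6.95
tcp_pos: [0.6285, -0.1285, 0.2158]
tcp_rot: [-0.0, 0.707, 0.708, -0.0]
ft_force: [0.0, 0.5, -2.2]
gripper_width: 0.0455
grasp_force: 30.0
```

Call:
move_arm:
  targets:
    - [0, 0, 0, 0, 0, 0]
    - [0, 0, 0, 0, 0, 0]
    - [0, 0, 0, 0, 0, 0]
  fingers: -1

```text
t: 7.25
tcp_pos: [0.6287, -0.1285, 0.2161]
tcp_rot: [0.0, 0.707, 0.708, 0.0]
ft_force: [0.2, 0.2, -0.9]
gripper_width: 0.0672
grasp_force: 0.0
```

Call:
move_arm:
  targets:
    - [0, 0, -3, 0, 0, 0]
    - [0, 0, -7, 0, 0, 0]
    - [0, 0, -12, 0, 0, 0]
    - [0, 0, -15, 0, 0, 0]
    - [0, 0, -15, 0, 0, 0]

```text
t: 7.75
tcp_pos: [0.6303, -0.1289, 0.3714]
tcp_rot: [0.003, 0.707, 0.708, 0.002]
ft_force: [0.3, 0.5, -0.1]
gripper_width: 0.0912
grasp_force: 0.0
```

```bash
python3 -c "
from h import *
rel([.627,-.128,.2165],0)
c=snap('scene','s6.png');cv2.imwrite('pics/c6.png',cv2.resize(c['img'][170:350,100:350],None,fx=3,fy=3))"
```

```text
t 7.75 tcp [ 0.6303 -0.1289  0.3714] shift cm [ 0.12 -0.44 15.48] turn [0.42 0.1  0.07] F [ 0.3  0.5 -0.1] w 0.0912 g 0.0
```

View pics/c6.png

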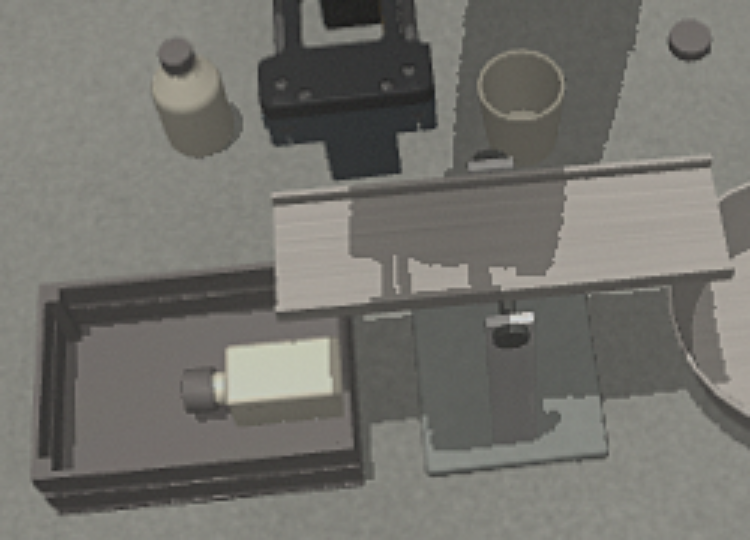

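The bottle lies in the crate at crop (270,380), the tray is back at level and the gripper is clear. I'll let it settle, then hand in.

Call:
move_arm:
  targets:
    - [0, 0, -3, 0, 0, 0]
    - [0, 0, -5, 0, 0, 0]
    - [0, 0, -5, 0, 0, 0]
    - [0, 0, -5, 0, 0, 0]
    - [0, 0, -5, 0, 0, 0]

```text
t: 8.3
tcp_pos: [0.628, -0.1284, 0.4139]
tcp_rot: [-0.001, 0.707, 0.708, -0.001]
ft_force: [-0.2, 0.3, -0.3]
gripper_width: 0.0913
grasp_force: 0.0
```

Call:
move_arm:
  targets:
    - [0, 0, 0, 0, 0, 0]
    - [0, 0, 0, 0, 0, 0]
    - [0, 0, 0, 0, 0, 0]
    - [0, 0, 0, 0, 0, 0]
    - [0, 0, 0, 0, 0, 0]

```text
t: 8.8
tcp_pos: [0.6286, -0.1285, 0.4159]
tcp_rot: [0.0, 0.707, 0.708, 0.0]
ft_force: [0.1, 0.4, 0.3]
gripper_width: 0.0913
grasp_force: 0.0
```

```bash
python3 -c "
from h import *
a=snap('scene','s7.png')['img'];b=cam('s6.png')['img'];d=cv2.absdiff(a,b).max(2)[280:340,110:225]
print((d>15).sum(),robot.state()['ft_force'])
print(robot.job_done())"
```

```text
0 [-0.15600972  0.75822385 -1.43275291]
the job is handed in; nothing more can be done
None
```

The job is handed in at about 9 s: I set the bottle flat on the crate half of the tray and let go, and it is now lying still in the returns crate, with the tray back at level, the gripper clear and nothing else touched.

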